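# Draw the gate of the square specimen feeder

### The job

Two small specimen feeders stand on the bench, one with a square funnel and one with a round funnel. Draw the slide gate of the square-funnelled feeder straight out by its upright black grip until it hits its end stop, so that the specimen puck in it drops into the tray below. Leave the gate out, let go of it, and leave the gate of the round feeder shut.

Things in the scene. Friction and masses are not known exactly. Their poses are not given: they have to be found in the camera images.
- square_feeder: Fixed stand with a grey SQUARE funnel (rim 68 mm square, 145 mm high) over a 94 mm square steel tray with an 18 mm rim. Origin: centre of its underside on the bench, below the funnel's axis; z up. Its gate, a steel plate 46 mm wide at height 70 to 74 mm, draws out along this frame's -x, roughly to the robot (yaw within 0.35 rad). The funnel rim is 44 mm behind the grip's centre when shut.
- square_gate (a joint): How far the square feeder's gate is drawn out, m: 0 home, 0.055 at the end stop; starts at 0 to 0.008. Its upright black grip, 20 mm along x, 12 mm along y, top 120 mm above the bench, free to grasp above 80 mm, is centred at x = -(0.078 + this value), y = 0 of the feeder's frame. Slides at 2 to 3 N, stays where left. The specimen drops at 0.03 to 0.05.
- round_gate (a joint): Slide gate of the other feeder, which is built alike but has a ROUND funnel (68 mm across the rim); in m, 0 pushed home, 0.055 at its stop, starts at 0 to 0.008. To be left shut.
- square_specimen: Black cylindrical specimen puck, 30 mm across, 18 mm high, lying loose on the gate in the square funnel's 40 mm square throat. Origin: centre of its underside, 74 mm above the bench at the start, about 3 to 25 mm once it lies in the tray.
There are look-alikes about, which are no part of the job. What is shaped like the square_specimen but pink or red is not meant.

How it is judged:
By the outcome, as a careful person would: the job done as asked, in the order asked, and still so for the second after the job is handed in, with the robot touching nothing.
It also fails if it takes over 37 s, if anything falls off the work surface, if the arm or the gripper's body presses on something with over 40 N, if the wrist force passes 120 N, or if a joint passes its speed limit or range.

### The arm

A 6-joint arm with a two-finger parallel gripper is mounted at the origin on a cart in front of the work surface, level with it; the furniture and walls round the work are solid. World frame = base frame: x ahead of the robot, y to its left, z up, the work surface at z = 0. Lengths are in m, angles in rad, forces in N, time in s.
With the tool pointing down it reaches from about 0.25 to 0.775 m from the base axis. Payload 4 kg.
Tool frame: the origin (TCP) lies midway between the tips of the shut fingers; the grasp point (between the pads) lies robot.tcp_to_grasp behind it (robot.tcp_to_grasp is the distance from the TCP to the grasp point, in m); y points along the fingers, x is the direction in which the jaws open and shut, and the axes are right-handed (so a half turn about y gives the same grasp; the last joint's range is limited). The gripper opens to 94 mm and grips with 3 to 60 N. Pads are 16 mm wide; open, the fingers measure 119 mm over their backs; the gripper's body (75 mm by 177 mm) begins 78 mm behind the grasp point.
Start: joints at [-1.294, 0.087, 1.371, -0, 1.684, -0.103], TCP at [0.204, -0.511, 0.206] pointing down, gripper open.
Joint ranges: [-3.1, 3.1], [-0.76, 2.03], [0.27, 2.55], [-1.08, 4.22], [0.17, 2.65], [-2.57, 2.57]. Speed limits (rad/s): [2.79, 2.79, 3.14, 3.14, 3.14, 3.14].

### API

Orientations are given as [roll, pitch, yaw] about the fixed x, y, z axes, in that order (R = Rz(yaw) Ry(pitch) Rx(roll)).
In Python, from bench import robot gives the robot as it stands.
- The arm moves only by the tool arm_command, never from a script. Its argument "series" is text: rows parted by semicolons, each of 7 numbers parted by spaces: the turn, a rotation vector about the tool's x, y, z in rad, then the shift along the tool's x, y, z in m, then the finger opening in m, from 0 to 0.094. A call has 1 to 12 rows; each row shifts and turns the pose as measured when the row begins, along the tool's axes as they then stand; what a row does not reach is not made up. A row lasts 1/10 s, in which the tool goes at most 50 mm and 8.59 degrees, less where a joint would pass 70% of its speed; a pose out of reach is approached as far as the arm can. A call with a gripper value outside its range is refused whole. The fingers move at their own pace and stop on an object; the grip force is fixed at half the most. Time passes only in rows, so rows that do not move let the fingers close. It gives the time, the measured TCP pose, the force and the opening at its end, in the units of the state.
- robot.get_obs(): the state, without advancing time (a new reading comes with each control period).
- robot.snapshot(name): name is "side" or "top" or "wrist"; returns the picture (480x640x3 uint8, blue, green, red); there is no depth.
- robot.camera_params(name): a dict with "fx", "fy", "cx", "cy" (pixels), "distortion" ([k1, k2, p1, p2, k3] as OpenCV has them; the pictures are not rectified), "extrinsics" (4x4, takes a point from camera to world coordinates). Camera axes: x right, y up, looking along -z (the intrinsics and any distortion apply to the point x, -y, -z); pixel columns grow to the right and rows downward; lengths in m; the calibration is good to about 2 mm. A picture is of the moment at which its call begins: read the wrist's pose just before it. camera_params takes no time and is no camera call; for the wrist camera it gives the pose at the moment of the call.
- robot.close_job(): hands the job in, once; it reports no verdict.
Trained networks look in the newest picture that a camera, given by its name, has taken for a name from the list of things; names that differ only in an ending like _2 or _b are one class to them, and where a whole thing is asked for, a point or a joint stands for the part that bears it (a point fixed in the world has none). Each returns a list of dicts, best first, with "score" (0 to 1); they miss things now and then, are a little off and sometimes report something else, mostly with a low value. They report only what shows in the picture. A call takes as long as a camera call. They do not tell look-alikes from the thing itself.
- robot.spot_in(camera, target): "centre" ([x, y, z] in m, in the coordinates of the camera as it stood for that picture, good to about 4 mm: the middle of the surface that is visible of it).
The state is a dict: "time": time; "joint_positions": joint angles; "qvel": joint speeds; "joint_torque": joint torques, N m; "tool_pos": TCP position; "ee_rot": TCP orientation; "wrist_force": force on the tool from outside, world axes, zero at the start; "wrist_torque": the same for the moment, N m; "width": finger opening in m.
Only numpy, scipy, OpenCV 4.12 (cv2) and the standard library are available. Lean on these libraries where they do the work, as an engineer would, in place of code of your own. Each camera call takes 0.05 s, during which the arm holds its last target.

## Working session

There is one attempt and no reset: what is moved stays moved. The work goes in short steps, Python scripts to look and compute and a tool call to move; the robot and the scene stay as the last step left them, time stands still between calls to the robot, and variables do not carry over. Pictures are saved under pics/ and viewed, and the job is handed in when it is done.

Besides the shell and the picture viewer there is one more tool, called after "Call:" as name(argument=value, ...) on one line, values as JSON. arm_command: Moves the arm, as the interface text tells. Its arguments: {"type":"object","properties":{"series":{"type":"string"}},"required":["series"]}

```bash
mkdir -p pics; python3 - <<'E'
from bench import robot
import cv2,numpy as np
o=robot.get_obs();print({k:np.round(v,4).tolist() for k,v in o.items()}, robot.tcp_to_grasp)
for c in ["side","top"]:
    im=robot.snapshot(c);cv2.imwrite(f"pics/{c}0.png",im)
    p=robot.camera_params(c);print(c,p)
    T=np.array(p["extrinsics"])
    for t in ["square_feeder","square_gate","round_gate","square_specimen"]:
        for r in robot.spot_in(c,t)[:3]:
            print(c,t,round(r["score"],2),np.round((T@np.r_[r["centre"],1])[:3],4))
E
```

```text
{'time': 0.0, 'joint_positions': [-1.2941, 0.088, 1.3722, -0.0, 1.6836, -0.1031], 'qvel': [-0.0004, -0.0017, -0.0009, -0.0015, -0.0001, -0.0007], 'joint_torque': [0.0007, -34.0188, -30.2421, 0.0719, 0.0331, -0.0001], 'tool_pos': [0.2037, -0.5103, 0.2043], 'ee_rot': [-1.5706, 0.0022, -1.191], 'wrist_force': [-0.2026, -0.012, -0.458], 'wrist_torque': [-0.0532, 0.0208, -0.0008], 'width': 0.0942} 0.0188
side {'fx': 569.7340930282178, 'fy': 569.7340930282178, 'cx': 318.9401790244089, 'cy': 239.9734247168893, 'distortion': array([-0.02428903,  0.        ,  0.        ,  0.        ,  0.        ]), 'extrinsics': array([[ 0.86245704,  0.1543772 , -0.48201197,  0.10969397],
       [-0.50568796,  0.30263854, -0.80789207, -0.86868822],
       [ 0.02115528,  0.94051985,  0.33907943,  0.38728038],
       [ 0.        ,  0.        ,  0.        ,  1.        ]])}
side square_feeder 0.75 [ 0.5452 -0.0494  0.075 ]
side square_gate 0.64 [ 0.4796 -0.0177  0.0746]
side round_gate 0.74 [ 0.4851 -0.2861  0.0782]
side square_specimen 0.63 [0.5003 0.0623 0.0155]
top {'fx': 573.1710211744717, 'fy': 573.1710211744717, 'cx': 329.30284478601186, 'cy': 237.1303301477218, 'distortion': array([-0.06546262,  0.        ,  0.        ,  0.        ,  0.        ]), 'extrinsics': array([[-0.00177984,  0.99282719, -0.11954499,  0.45958047],
       [-0.99985279, -0.0038069 , -0.01673024, -0.14964622],
       [-0.01706533,  0.11949761,  0.99268781,  0.92092515],
       [ 0.        ,  0.        ,  0.        ,  1.        ]])}
top square_feeder 0.59 [ 0.5397 -0.0277  0.0743]
top square_gate 0.74 [ 0.5043 -0.0138  0.0768]
top round_gate 0.78 [ 0.4991 -0.2786  0.0771]
top square_specimen 0.81 [0.4997 0.0788 0.0179]
top square_specimen 0.64 [ 0.6085 -0.1339  0.0195]
top square_specimen 0.61 [ 0.5593 -0.034   0.0872]
```

View pics/top0.png

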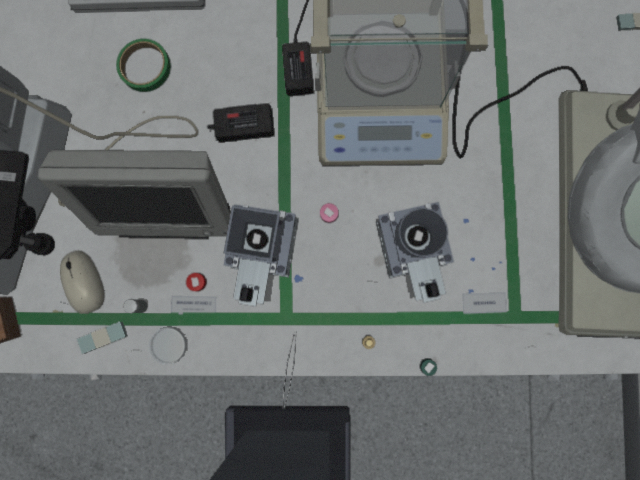

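View pics/side0.png

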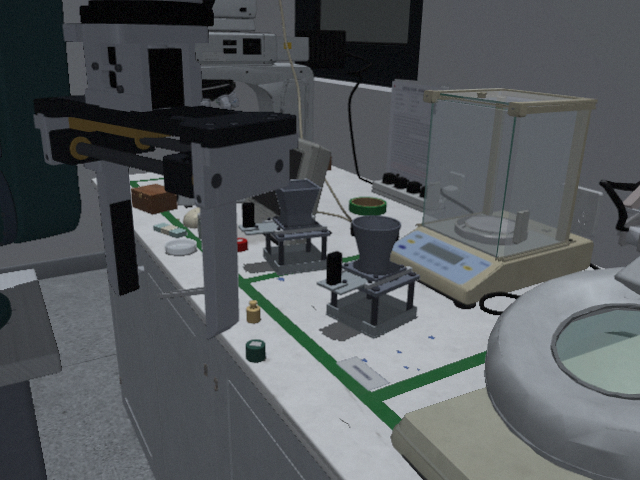

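```bash
python3 - <<'E'
import cv2
im=cv2.imread("pics/top0.png");cv2.imwrite("pics/topz.png",cv2.resize(im[195:315,200:320],None,fx=5,fy=5,interpolation=cv2.INTER_CUBIC))
im=cv2.imread("pics/side0.png");cv2.imwrite("pics/sidez.png",cv2.resize(im[170:280,220:350],None,fx=5,fy=5,interpolation=cv2.INTER_CUBIC))
E
```

```text
(no output)
```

View pics/topz.png

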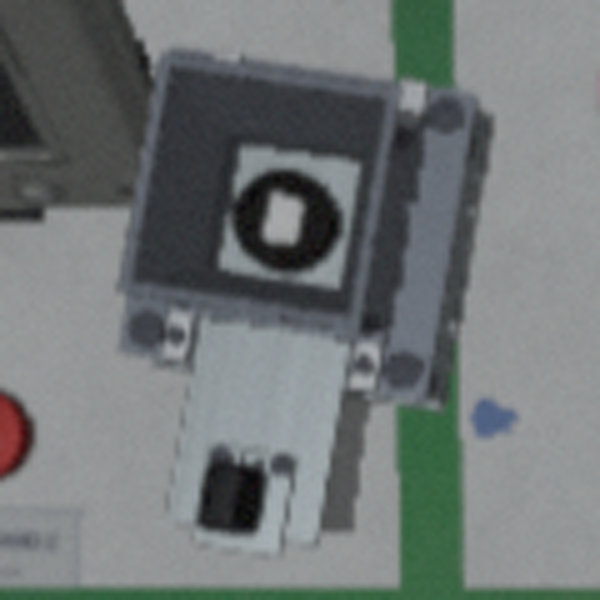

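View pics/sidez.png

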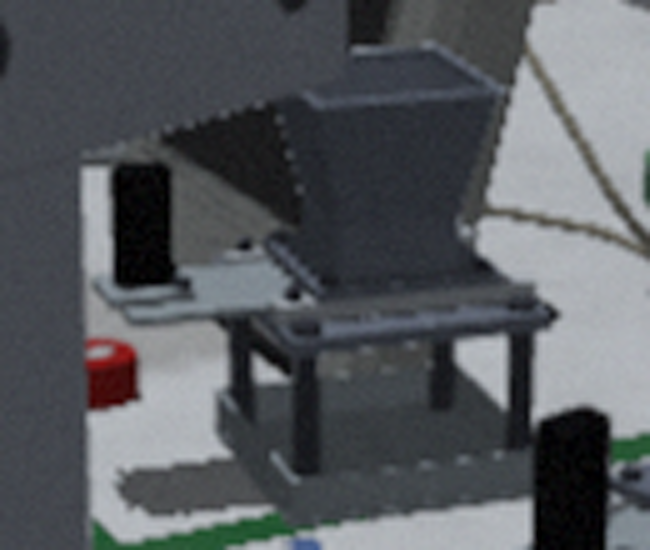

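```bash
cat > h.py <<'E'
import numpy as np,cv2
def ray(p,uv,z):
    K=np.array([[p["fx"],0,p["cx"]],[0,p["fy"],p["cy"]],[0,0,1]]);T=np.array(p["extrinsics"])
    n=cv2.undistortPoints(np.array(uv,float).reshape(-1,1,2),K,np.array(p["distortion"]))[:,0]
    d=np.c_[n[:,0],-n[:,1],-np.ones(len(n))]@T[:3,:3].T
    o=T[:3,3];return o+d*((z-o[2])/d[:,2])[:,None]
def proj(p,X):
    K=np.array([[p["fx"],0,p["cx"]],[0,p["fy"],p["cy"]],[0,0,1]]);T=np.array(p["extrinsics"])
    c=(np.atleast_2d(X)-T[:3,3])@T[:3,:3]; c=c*[1,-1,-1]
    return cv2.projectPoints(c,np.zeros(3),np.zeros(3),K,np.array(p["distortion"]))[0][:,0]
def frame(c,yaw):
    return np.array([[np.cos(yaw),-np.sin(yaw)],[np.sin(yaw),np.cos(yaw)]]),np.array(c)
def gripbox(c,yaw,q):
    R,c=frame(c,yaw);out=[]
    for z in(.12,.08):
        for sx,sy in((-1,-1),(-1,1),(1,1),(1,-1)):
            out.append(np.r_[c+R@[-(.078+q)+sx*.01,sy*.006],z])
    return np.array(out)
E
python3 - <<'E'
from bench import robot
from h import *
p=robot.camera_params("top")
z=lambda a:np.array(a)/5.-.4+[200,195]
R=ray(p,z([(170,57),(392,95),(350,330),(127,290)]),.145)
print(np.round(R,4)); c=R[:,:2].mean(0)
print("sides",[np.linalg.norm(R[i]-R[i-1]).round(4) for i in range(4)])
d=(R[0]+R[1]-R[2]-R[3])[:2]; e=(R[0]+R[3]-R[1]-R[2])[:2]
y1=np.arctan2(d[1],d[0]);y2=np.arctan2(-e[0],e[1]);print("c",c,y1,y2)
yaw=(y1+y2)/2
g=ray(p,z([(222,494)]),.12)[0];print("grip top",g)
Rm,_=frame(c,yaw);print("in feeder",Rm.T@(g[:2]-c))
im=cv2.imread("pics/top0.png");im=cv2.resize(im[195:315,200:320],None,fx=5,fy=5,interpolation=cv2.INTER_CUBIC)
q=-(Rm.T@(g[:2]-c))[0]-.078
ps=cv2.imread("pics/side0.png");ps=cv2.resize(ps[170:280,220:350],None,fx=5,fy=5,interpolation=cv2.INTER_CUBIC)
rim=np.array([np.r_[c+Rm@[a*.034,b*.034],.145] for a,b in((-1,-1),(-1,1),(1,1),(1,-1))])
G=gripbox(c,yaw,q)
for I,P,o in((im,p,[200,195]),(ps,robot.camera_params("side"),[220,170])):
    for poly,col in((rim,(0,255,255)),(G[:4],(0,255,0)),(G[4:],(255,0,255))):
        cv2.polylines(I,[np.int32((proj(P,poly)-o+.4)*5)],True,col,1)
cv2.imwrite("pics/ov.png",np.hstack([im[:550],ps])[:, :] if 0 else cv2.resize(np.hstack([im[:550],ps]),(800,352)))
E
```

```text
[[ 0.5968 -0.0046  0.145 ]
 [ 0.5858 -0.0662  0.145 ]
 [ 0.5212 -0.0553  0.145 ]
 [ 0.5323  0.006   0.145 ]]
sides [np.float64(0.0654), np.float64(0.0625), np.float64(0.0656), np.float64(0.0623)]
c [ 0.55901787 -0.03000091] -0.1650506278538884 -0.17754127146925774
grip top [ 0.4772777  -0.01676826  0.12      ]
in feeder [-0.08279951 -0.0008944 ]
```

View pics/ov.png

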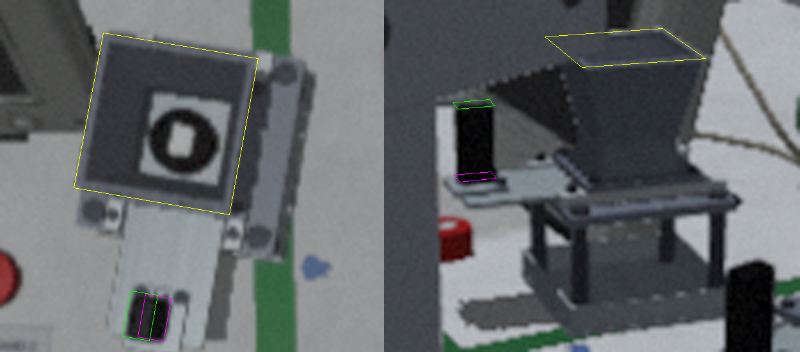

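```bash
python3 - <<'E'
import cv2,numpy as np
a=cv2.imread("pics/top0.png")[140:260,30:250];b=cv2.imread("pics/side0.png")[120:230,230:350]
cv2.imwrite("pics/mon.png",np.vstack([cv2.resize(a,(660,360)),np.pad(cv2.resize(b,(240,220)),((0,0),(0,420),(0,0)))]))
cv2.imwrite("pics/mons.png",cv2.resize(b,None,fx=5,fy=5,interpolation=cv2.INTER_CUBIC))
E
```

```text
(no output)
```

View pics/mons.png

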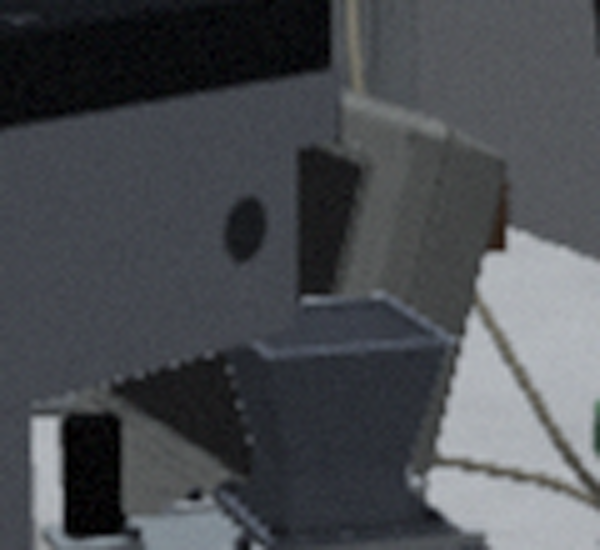

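View pics/mon.png

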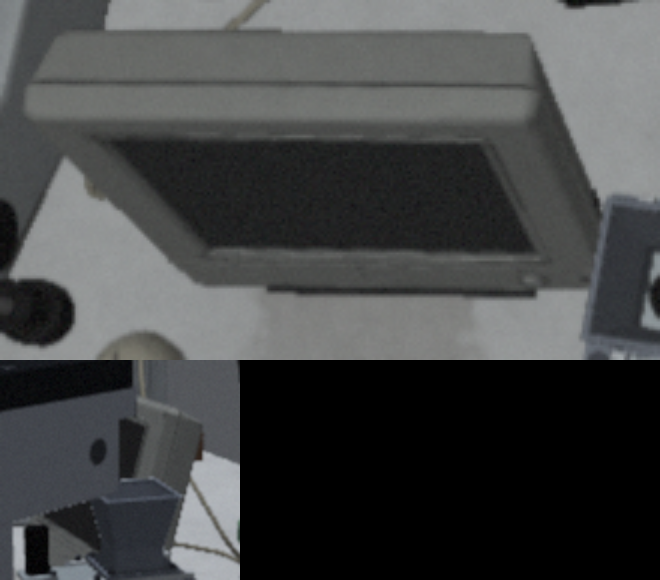

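```bash
python3 - <<'E'
from bench import robot
from h import *
pt=robot.camera_params("top");ps=robot.camera_params("side")
best=min(np.arange(0,.4,.005),key=lambda z:np.linalg.norm(proj(ps,ray(pt,[(209,171)],z))-[302,142]))
X=ray(pt,[(209,171)],best);print(X,proj(ps,X))
for z in(.02,.05,.1):print(ray(pt,[(227,237),(209,171)],z))
E
```

```text
[[0.6320214  0.01695263 0.205     ]] [[318.26017725 141.92539416]]
[[0.56890828 0.02839183 0.02      ]
 [0.67658133 0.06000292 0.02      ]]
[[0.56526776 0.02246332 0.05      ]
 [0.6693554  0.05302179 0.05      ]]
[[0.55920023 0.01258248 0.1       ]
 [0.65731217 0.04138658 0.1       ]]
```

```bash
cat > plan.py <<'E'
import sys
from bench import robot
import numpy as np
from scipy.spatial.transform import Rotation as Ro
def plan(pos,yaw,n,w):
    o=robot.get_obs();R=Ro.from_euler('xyz',o["ee_rot"]);Rt=Ro.from_euler('xyz',[-np.pi/2,0,yaw])
    rv=(R.inv()*Rt).as_rotvec()/n;d=(np.array(pos)-o["tool_pos"])/n
    print(np.round(o["tool_pos"],4),np.round(o["ee_rot"],4))
    print(";".join(" ".join(f"{v:.4f}" for v in [*rv,*(R*Ro.from_rotvec(rv*i)).inv().apply(d),w]) for i in range(n)))
a=[float(x) for x in sys.argv[1:]]
plan(a[:3],a[3],int(a[4]),a[5])
E
python3 plan.py .477 -.017 .2 -.171 12 .044
```

```text
[ 0.2039 -0.5108  0.2055] [-1.5708  0.     -1.191 ]
0.0000 -0.0850 -0.0000 -0.0298 0.0005 0.0364 0.0440;0.0000 -0.0850 -0.0000 -0.0266 0.0005 0.0388 0.0440;0.0000 -0.0850 -0.0000 -0.0232 0.0005 0.0409 0.0440;0.0000 -0.0850 -0.0000 -0.0196 0.0005 0.0427 0.0440;0.0000 -0.0850 -0.0000 -0.0159 0.0005 0.0442 0.0440;0.0000 -0.0850 -0.0000 -0.0121 0.0005 0.0454 0.0440;0.0000 -0.0850 -0.0000 -0.0082 0.0005 0.0463 0.0440;0.0000 -0.0850 -0.0000 -0.0043 0.0005 0.0468 0.0440;0.0000 -0.0850 -0.0000 -0.0003 0.0005 0.0470 0.0440;0.0000 -0.0850 -0.0000 0.0037 0.0005 0.0469 0.0440;0.0000 -0.0850 -0.0000 0.0077 0.0005 0.0464 0.0440;0.0000 -0.0850 -0.0000 0.0116 0.0005 0.0456 0.0440
```

Call:
arm_command(series="0 -0.085 0 -0.03 0 0.036 0.044;0 -0.085 0 -0.027 0 0.039 0.044;0 -0.085 0 -0.023 0 0.041 0.044;0 -0.085 0 -0.02 0 0.043 0.044;0 -0.085 0 -0.016 0 0.044 0.044;0 -0.085 0 -0.012 0 0.045 0.044;0 -0.085 0 -0.008 0 0.046 0.044;0 -0.085 0 -0.004 0 0.047 0.044;0 -0.085 0 0 0 0.047 0.044;0 -0.085 0 0.004 0 0.047 0.044;0 -0.085 0 0.008 0 0.046 0.044;0 -0.085 0 0.012 0 0.046 0.044")

```text
time: 1.7
tool_pos: [0.4777, -0.0002, 0.2063]
ee_rot: [-1.574, -0.009, -0.143]
wrist_force: [0.6, -0.4, -0.6]
width: 0.0442
```

```bash
python3 plan.py .477 -.017 .2 -.171 4 .044; python3 -c "
from bench import robot
print(robot.get_obs()['joint_positions'])"
```

```text
[ 4.777e-01 -2.000e-04  2.063e-01] [-1.5735 -0.0085 -0.1425]
0.0006 0.0071 0.0021 0.0004 0.0016 -0.0042 0.0440;0.0006 0.0071 0.0021 0.0004 0.0016 -0.0042 0.0440;0.0006 0.0071 0.0021 0.0005 0.0016 -0.0042 0.0440;0.0006 0.0071 0.0021 0.0005 0.0016 -0.0042 0.0440
[-0.11706689 -0.0814308   1.53820428 -0.00295142  1.67636618  0.02517076]
```

Call:
arm_command(series="0.001 0.007 0.002 0 0.002 -0.005 0.044;0.001 0.007 0.002 0 0.002 -0.005 0.044;0 0.007 0.002 0 0.002 -0.005 0.044;0 0.007 0.002 0 0.001 -0.003 0.044;0 0 0 0 0 0 0.044")

```text
time: 2.2
tool_pos: [0.4754, -0.0159, 0.1986]
ee_rot: [-1.57, 0.0, -0.166]
wrist_force: [0.1, -0.7, -0.2]
width: 0.0442
```

```bash
python3 - <<'E'
from bench import robot
import cv2
from h import *
p=robot.camera_params("wrist")
im=robot.snapshot("wrist")
G=gripbox([.559,-.030],-.171,.0048)
I=im.copy()
for poly,col in((G[:4],(0,255,0)),(G[4:],(255,0,255))):
    cv2.polylines(I,[np.int32(proj(p,poly))],True,col,1)
cv2.imwrite("pics/w1.png",I)
im=robot.snapshot("side");cv2.imwrite("pics/s1.png",im)
E
python3 plan.py .477 -.017 .2 -.171 1 .044
```

```text
[ 0.4756 -0.0155  0.1988] [-1.5702  0.     -0.165 ]
-0.0006 0.0060 -0.0000 0.0016 -0.0012 -0.0013 0.0440
```

View pics/w1.png

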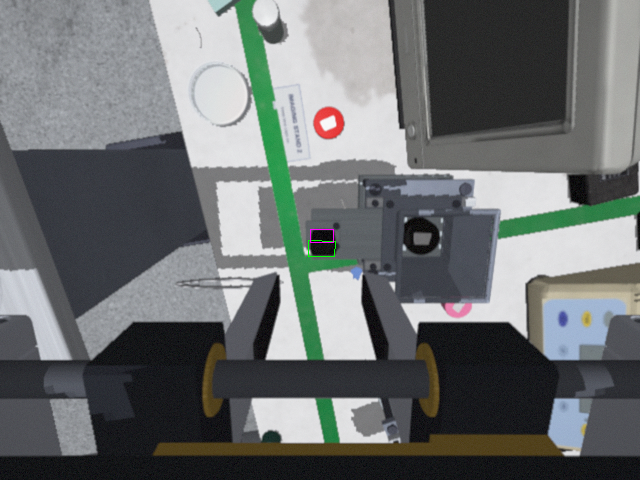

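View pics/s1.png

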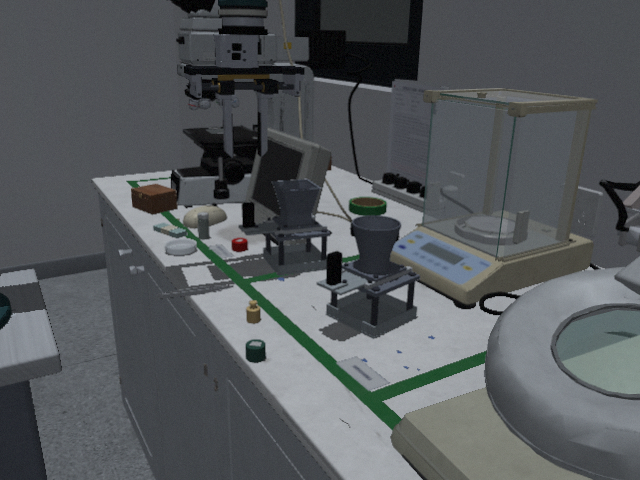

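Call:
arm_command(series="0 0.006 0 0.0015 0.02 -0.001 0.044;0 0 0 0 0.02 0 0.044;0 0 0 0 0.015 0 0.044;0 0 0 0 0 0 0.044")

```text
time: 2.7
tool_pos: [0.4776, -0.0194, 0.1442]
ee_rot: [-1.57, -0.005, -0.177]
wrist_force: [-0.5, -0.1, -0.2]
width: 0.0439
```

```bash
python3 plan.py .477 -.017 .085 -.171 5 .044
```

```text
[ 0.4776 -0.0194  0.1442] [-1.5696 -0.0047 -0.1771]
-0.0002 -0.0012 0.0009 -0.0003 0.0118 0.0004 0.0440;-0.0002 -0.0012 0.0009 -0.0002 0.0118 0.0004 0.0440;-0.0002 -0.0012 0.0009 -0.0002 0.0118 0.0005 0.0440;-0.0002 -0.0012 0.0009 -0.0002 0.0118 0.0005 0.0440;-0.0002 -0.0012 0.0009 -0.0002 0.0118 0.0005 0.0440
```

Call:
arm_command(series="0 -0.003 0.002 -0.001 0.012 0.001 0.044;0 -0.003 0.002 0 0.012 0.001 0.044;0 0 0 0 0.012 0 0.044;0 0 0 0 0.012 0 0.044;0 0 0 0 0.009 0 0.044;0 0 0 0 0 0 0.044")

```text
time: 3.3
tool_pos: [0.4779, -0.0178, 0.0844]
ee_rot: [-1.569, -0.003, -0.172]
wrist_force: [0.3, 0.6, -0.2]
width: 0.0439
```

```bash
python3 plan.py .477 -.017 .085 -.171 1 .044;python3 - <<'E'
from bench import robot
import cv2
im=robot.snapshot("wrist");cv2.imwrite("pics/w2.png",im)
im=robot.snapshot("side");cv2.imwrite("pics/s2.png",cv2.resize(im[120:280,180:380],None,fx=4,fy=3.7))
E
```

```text
[ 0.4779 -0.0178  0.0844] [-1.5694 -0.0032 -0.172 ]
-0.0014 -0.0010 0.0032 -0.0010 -0.0006 0.0006 0.0440
```

View pics/w2.png

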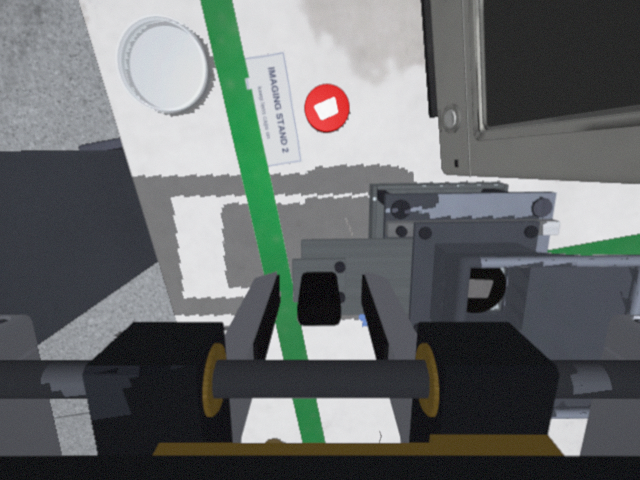

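View pics/s2.png

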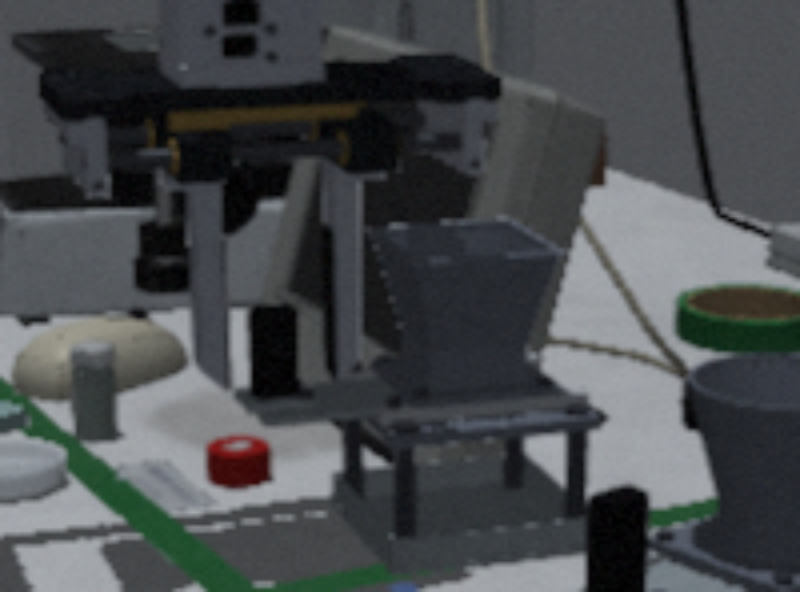

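Call:
arm_command(series="0 0 0 0 0 0 0;0 0 0 0 0 0 0;0 0 0 0 0 0 0;0 0 0 0 0 0 0;0 0 0 0 0 0 0;0 0 0 0 0 0 0")

```text
time: 4.0
tool_pos: [0.4793, -0.0179, 0.0874]
ee_rot: [-1.569, -0.007, -0.171]
wrist_force: [0.2, -0.4, -0.9]
width: 0.02
```

Call:
arm_command(series="0 0 0 -0.005 0 0 0;0 0 0 -0.006 0 0 0;0 0 0 -0.006 0 0 0;0 0 0 -0.006 0 0 0;0 0 0 -0.006 0 0 0;0 0 0 0 0 0 0")

```text
time: 4.6
tool_pos: [0.4489, -0.013, 0.0874]
ee_rot: [-1.57, -0.009, -0.171]
wrist_force: [0.9, 0.6, -0.7]
width: 0.0199
```

```bash
python3 - <<'E'
from bench import robot
import numpy as np
o=robot.get_obs();c,s=np.cos(-.171),np.sin(-.171)
d=np.array(o["tool_pos"][:2])-[.559,-.030];print("feeder x,y",d@[c,s],d@[-s,c],o["tool_pos"],o["ee_rot"],o["width"],o["wrist_force"])
E
```

```text
feeder x,y -0.11137321183348327 -0.001958768459450151 [ 0.44891784 -0.01297806  0.08739637] [-1.56999239 -0.00914692 -0.17134623] 0.01986842842353151 [ 0.87199351  0.56671776 -0.70719516]
```

Pulled ~31 mm, straight. Continue to the stop in small steps.

Call:
arm_command(series="0 0 0 -0.006 0 0 0;0 0 0 -0.006 0 0 0;0 0 0 -0.004 0 0 0;0 0 0 -0.003 0 0 0")

```text
time: 5.0
tool_pos: [0.4293, -0.0098, 0.0874]
ee_rot: [-1.57, -0.011, -0.172]
wrist_force: [10.6, -1.9, -6.6]
width: 0.0195
```

Call:
arm_command(series="0 0 0 -0.003 0 0 0;0 0 0 -0.003 0 0 0")

```text
time: 5.2
tool_pos: [0.4295, -0.0099, 0.0874]
ee_rot: [-1.57, -0.028, -0.172]
wrist_force: [13.9, -2.6, -8.9]
width: 0.0205
```

Call:
arm_command(series="0 0 0 -0.004 0 0 0;0 0 0 -0.004 0 0 0")

```text
time: 5.4
tool_pos: [0.4298, -0.0099, 0.0872]
ee_rot: [-1.569, -0.049, -0.173]
wrist_force: [16.4, -2.7, -10.1]
width: 0.021
```

Call:
arm_command(series="0 0 0 0 0 0 0;0 0 0 0 0 0 0.044;0 0 0 0 0 0 0.044;0 0 0 0 0 0 0.044;0 0 0 0 0 0 0.044")

```text
time: 5.9
tool_pos: [0.4297, -0.0094, 0.0877]
ee_rot: [-1.568, -0.05, -0.173]
wrist_force: [0.1, 0.8, 0.6]
width: 0.0437
```

```bash
python3 - <<'E'
from bench import robot
import cv2
im=robot.snapshot("wrist");cv2.imwrite("pics/w3.png",im)
im=robot.snapshot("side");cv2.imwrite("pics/s3.png",cv2.resize(im[120:280,180:380],None,fx=4,fy=3.7))
E
python3 plan.py .430 -.010 .087 -.171 1 .044
```

```text
[ 0.4297 -0.0095  0.0877] [-1.5682 -0.0496 -0.1734]
-0.0025 -0.0024 0.0496 0.0003 0.0007 -0.0005 0.0440
```

View pics/w3.png

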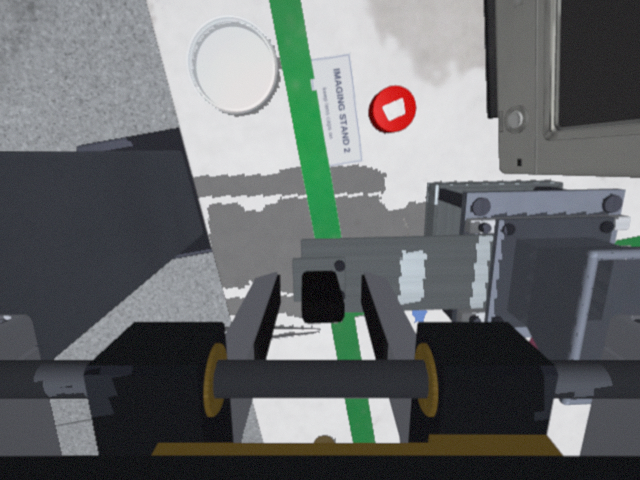

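View pics/s3.png

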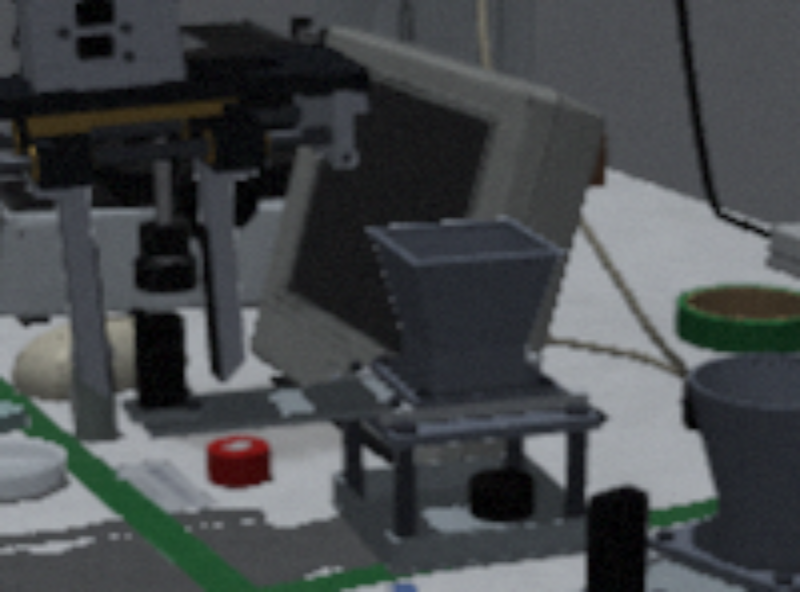

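Call:
arm_command(series="0 0 0 0 -0.01 0 0.044;0 0 0 0 -0.015 0 0.044;0 0 0 0 -0.02 0 0.044;0 0 0 0 -0.025 0 0.044;0 0 0.025 0 -0.025 0 0.044;0 0 0.025 0 -0.02 0 0.044;0 0 0 -0.03 0 0 0.044;0 0 0 -0.04 0 0 0.044;0 0 0 -0.03 0 0 0.044;0 0 0 0 0 0 0.044")

```text
time: 7.0
tool_pos: [0.3238, 0.0088, 0.2143]
ee_rot: [-1.568, -0.003, -0.174]
wrist_force: [0.1, 0.4, -0.4]
width: 0.0441
```

```bash
python3 - <<'E'
from bench import robot
import cv2
from h import *
p=robot.camera_params("top")
im=robot.snapshot("top");
I=cv2.resize(im[195:325,200:320],None,fx=4.5,fy=4.5)
for q,col in((.055,(0,255,0)),(.045,(0,0,255))):
    cv2.polylines(I,[np.int32((proj(p,gripbox([.559,-.030],-.171,q)[:4])-[200,195]+.4)*4.5)],True,col,1)
cv2.imwrite("pics/t4.png",I);cv2.imwrite("pics/t4f.png",im)
im=robot.snapshot("side");cv2.imwrite("pics/s4.png",im)
E
```

```text
(no output)
```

View pics/t4.png

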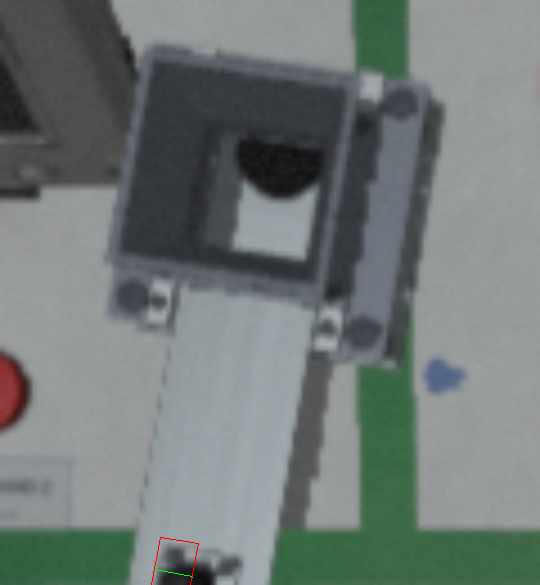

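View pics/s4.png

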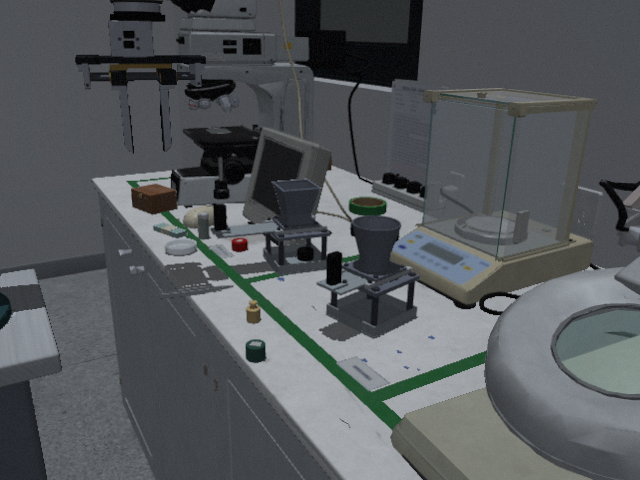

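```bash
python3 -c "
from bench import robot
print(robot.close_job())"
```

```text
the job is handed in; nothing more can be done
None
```

I drew the square feeder's gate out by its black grip until it hit its end stop, let go and backed the arm clear. I then handed the job in at about 7 s.

- **Gate:** it travelled about 50 mm before stopping, and the wrist force then rose to about 20 N. In the last top picture, the visible edge of the grip lies where a 55 mm opening predicts. The rest of the grip was cropped out of that view.
- **Specimen:** the side and top pictures show the black puck lying in the tray.
- **Round feeder:** I did not touch its gate, and it looks unchanged in the side pictures.
- **Disagreements:**
  - During the final pull the tool tilted about 0.05 rad. I levelled it after lifting clear.
  - At the start the networks also reported the pink and red pucks as the specimen, and I ignored those.

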